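# Load the beaker carrier for a fat extraction and hang the thimbles

### The job

Load the low aluminium carrier for the next fat extraction: first stand the two bench beakers in its outer recesses and the conical flask between them in the wider middle recess, and only then take the two collared thimbles from their stand and hang each in a beaker, flange flat on the beaker's rim. The sample thimble (wide neck) belongs in the beaker at the carrier end where the small screw-cap vial stands, the blank (narrow neck) in the beaker at the end where the aluminium weighing dish lies. Keep glass and thimbles upright, and leave the vial and the dish where they are.

Things in the scene. Friction and masses are not known exactly. Their poses are not given: they have to be found in the camera images.
- carrier: Fixed low aluminium carrier plate, 92 x 275 mm, top 16 mm above the bench, long axis = its y; a 45 mm high steel bow at each end (y = +-130 mm). Origin: centre of its underside, on the bench. Three round recesses in a row along its y, 10 mm deep (floor 6 mm above the bench): outer ones 60 mm in diameter at y = +88 and -88 mm, middle one 67 mm in diameter at y = 0.
- thimble_stand: Fixed steel bridge stand, 70 x 145 mm, top plate 96 mm above the bench, open below. Origin: centre of its footprint on the bench; long axis = its y. Two 42 mm holes at y = +37 and y = -37 mm, each with a thimble hanging in it by its flange; which one is in which hole varies.
- beaker_a: Loose clear glass beaker on the bench, round, 55 mm in diameter, 105 mm tall, inner bore at least 43 mm, 0.09 kg; grip round the body. Origin: centre of its underside, z up. The same as beaker_b; either may take either outer recess. (The beakers already in the extraction unit behind are not part of the job.)
- beaker_b: Loose clear glass beaker on the bench, the same in every way as beaker_a.
- flask: Loose clear glass conical flask on the bench, 62 mm in diameter at the foot, 105 mm tall, 0.14 kg. Origin: centre of its underside, z up. Grip it round the neck, about 80 to 105 mm above its foot, where it tapers to about 26 to 34 mm wide.
- thimble_wide: Sample thimble: white tube 33 mm in diameter in an aluminium collar, 0.1 kg. Origin: centre of the underside of the collar's flange (60 mm in diameter, 4 mm thick), z up. Grip the neck above it: 44 mm in diameter, top 30 mm above the origin. Below: tapered spigot 37 mm in diameter, 12 mm deep; tube ends 86 mm below the origin. Hung in a beaker, its origin is 105 mm above the beaker's.
- thimble_narrow: Blank thimble: the same as the wide one (same flange, spigot and heights) but with a white tube of 23 mm in diameter and a slim neck 29 mm in diameter.
- sample_vial: Small clear glass vial with a white screw cap, 23 mm in diameter, 54 mm tall, standing on the bench just beyond one end of the carrier (about 175 mm from the carrier's centre along its long axis; which end varies). Origin: centre of its underside. Not to be moved.
- weighing_dish: Shallow aluminium weighing dish with a tab, 54 x 67 x 14 mm, lying on the bench just beyond the other end of the carrier. Origin: on the bench under the dish. Not to be moved.
Mind the look-alikes: they are no part of the job. Leave any red look-alike of the beaker_b alone.

How it is judged:
On the way:
1. both beakers stand in the outer recesses and the flask in the middle one, with both thimbles still in their stand (((x of beaker_a in the frame of carrier between -0.006 and 0.006 m and y of beaker_a in the frame of carrier between 0.082 and 0.094 m and z of beaker_a in the frame of carrier between 0.003 and 0.009 m and angle between each of beaker_a, beaker_b's own z axis and vertical below 0.06 rad and x of beaker_b in the frame of carrier between -0.006 and 0.006 m and y of beaker_b in the frame of carrier between -0.094 and -0.082 m and z of beaker_b in the frame of carrier between 0.003 and 0.009 m) or (x of beaker_a in the frame of carrier between -0.006 and 0.006 m and y of beaker_a in the frame of carrier between -0.094 and -0.082 m and z of beaker_a in the frame of carrier between 0.003 and 0.009 m and angle between each of beaker_a, beaker_b's own z axis and vertical below 0.06 rad and x of beaker_b in the frame of carrier between -0.006 and 0.006 m and y of beaker_b in the frame of carrier between 0.082 and 0.094 m and z of beaker_b in the frame of carrier between 0.003 and 0.009 m)) and x of flask in the frame of carrier between -0.006 and 0.006 m and y of flask in the frame of carrier between -0.006 and 0.006 m and z of flask in the frame of carrier between 0.003 and 0.009 m and angle between flask's own z axis and vertical below 0.06 rad and z of thimble_wide in the frame of thimble_stand between 0.085 and 0.105 m and horizontal distance between each of thimble_wide, thimble_narrow and thimble_stand below 0.05 m and z of thimble_narrow in the frame of thimble_stand between 0.085 and 0.105 m), for 0.2 s.
At the end, for the whole second after the job is handed in: Beakers down in the outer recesses and flask in the middle one (6 mm, upright); each thimble hangs in a beaker, flange on the rim (within 8 mm of its axis, level), the wide one at the vial's end, the narrow one at the dish's end; all released and at rest (((x of beaker_a in the frame of carrier between -0.006 and 0.006 m and y of beaker_a in the frame of carrier between 0.082 and 0.094 m and z of beaker_a in the frame of carrier between 0.003 and 0.009 m and angle between each of beaker_a, beaker_b's own z axis and vertical below 0.06 rad and x of beaker_b in the frame of carrier between -0.006 and 0.006 m and y of beaker_b in the frame of carrier between -0.094 and -0.082 m and z of beaker_b in the frame of carrier between 0.003 and 0.009 m) or (x of beaker_a in the frame of carrier between -0.006 and 0.006 m and y of beaker_a in the frame of carrier between -0.094 and -0.082 m and z of beaker_a in the frame of carrier between 0.003 and 0.009 m and angle between each of beaker_a, beaker_b's own z axis and vertical below 0.06 rad and x of beaker_b in the frame of carrier between -0.006 and 0.006 m and y of beaker_b in the frame of carrier between 0.082 and 0.094 m and z of beaker_b in the frame of carrier between 0.003 and 0.009 m)) and x of flask in the frame of carrier between -0.006 and 0.006 m and y of flask in the frame of carrier between -0.006 and 0.006 m and z of flask in the frame of carrier between 0.003 and 0.009 m and angle between flask's own z axis and vertical below 0.06 rad and (((horizontal distance between thimble_wide and beaker_a below 0.008 m and z of thimble_wide in the frame of beaker_a between 0.1 and 0.109 m and angle between thimble_wide's own z axis and vertical below 0.08 rad) and (horizontal distance between thimble_narrow and beaker_b below 0.008 m and z of thimble_narrow in the frame of beaker_b between 0.1 and 0.109 m and angle between thimble_narrow's own z axis and vertical below 0.08 rad)) or ((horizontal distance between thimble_wide and beaker_b below 0.008 m and z of thimble_wide in the frame of beaker_b between 0.1 and 0.109 m and angle between thimble_wide's own z axis and vertical below 0.08 rad) and (horizontal distance between thimble_narrow and beaker_a below 0.008 m and z of thimble_narrow in the frame of beaker_a between 0.1 and 0.109 m and angle between thimble_narrow's own z axis and vertical below 0.08 rad))) and horizontal distance between thimble_wide and sample_vial below 0.14 m and horizontal distance between thimble_narrow and weighing_dish below 0.14 m and linear speed of each of thimble_wide, thimble_narrow, beaker_a, beaker_b, flask below 0.02 m/s); the robot touches nothing.
It fails at once if the vial or the weighing dish is pushed more than 20 mm (distance of any of sample_vial, weighing_dish from where it was at the start of the episode above 0.02 m).
It fails at once if a beaker, the flask or a thimble is tipped over (angle between any of thimble_wide, thimble_narrow, beaker_a, beaker_b, flask's own z axis and vertical above 0.6 rad).
It also fails if it takes over 139 s, if anything falls off the work surface, if the arm or the gripper's body presses on something with over 40 N, if the wrist force passes 120 N, or if a joint passes its speed limit or range.

### The arm

A 6-joint arm with a two-finger parallel gripper is mounted at the origin on a cart in front of the work surface, level with it; the furniture and walls round the work are solid. World frame = base frame: x ahead of the robot, y to its left, z up, the work surface at z = 0. Lengths are in m, angles in rad, forces in N, time in s.
With the tool pointing down it reaches from about 0.4 to 0.825 m from the base axis. Payload 7 kg.
Tool frame: the origin (TCP) lies midway between the tips of the shut fingers; the grasp point (between the pads) lies 19 mm behind it; z points along the fingers, y is the line along which they close (so a half turn about z gives the same grasp; the last joint's range is limited). The gripper opens to 88 mm and grips with 3 to 60 N. Pads are 19 mm wide; open, the fingers measure 130 mm over their backs; the gripper's body (78 mm by 193 mm) begins 47 mm behind the grasp point.
Start: joints at [1.42, 0.359, 0.012, 0, -1.224, -0.288], TCP at [0.287, 0.611, 0.227] pointing down, gripper open.
Joint ranges: [-3.07, 3.07], [-1.43, 2.12], [-1.02, 1.25], [-3.03, 1.67], [-3.05, -0], [-3.03, 3.03]. Speed limits (rad/s): [2.39, 2.39, 3.01, 3.14, 3.14, 3.14].

### API

Orientations are given as a unit quaternion [x, y, z, w].
In Python, from workcell import manip, grab_frame gives the robot as it stands.
- The arm moves only by the shell command python3 -m jog 'ROWS'. ROWS is text: rows parted by semicolons, each of 7 numbers parted by spaces: the opening, from -1 (shut) to 1 (fully open), then the shift along the tool's x, y, z as a fraction of full scale, then the turn, a rotation vector about the tool's x, y, z as a fraction of full scale. In form: grip x y z wx wy wz; .... A call has 1 to 10 rows; each row is the pose to reach, as a shift and turn from the pose commanded when the call began, along the tool's axes at that moment, turning the shorter way round; what a row does not reach only later rows make up. Full scale, the value 1, is 200 mm for a shift and pi rad for a turn. A row lasts 1/8 s, in which the tool goes at most 62.5 mm and 10.7 degrees, less where a joint would pass 70% of its speed; a pose out of reach is approached as far as the arm can. A call with a number of a shift or a turn outside -1 to 1 is refused whole. A call with a gripper value outside its range is refused whole. The fingers move at their own pace and stop on an object; the grip force is fixed at half the most. Time passes only in rows, so rows that repeat a pose let the fingers close. It gives the time, the measured TCP pose, the force, the opening and the grip force at its end, in the units of the state.
- manip.observe(): the state, without advancing time (a new reading comes with each control period).
- grab_frame(name): name is "scene" or "top"; returns a dict with "image" (400x640x3 uint8, red, green, blue), "z_map" (400x640 float32, m along the optical axis (not along the pixel's ray), 0 where there is no reading), "camera_matrix" (3x3 intrinsics, pixels), "rvec" (rotation vector, rad) and "tvec" (3), from world to camera coordinates, as OpenCV has them. Camera axes: x right, y down, z forward; pixel columns grow to the right and rows downward; lengths in m; the calibration is good to about 2 mm. A picture is of the moment at which its call begins.
- manip.job_done(): hands the job in; it is judged then, once.
The state is a dict: "t": time; "joint_pos": joint angles; "joint_vel": joint speeds; "tau": joint torques, N m; "ee_pos": TCP position; "orientation": TCP orientation; "contact_force": force on the tool from outside, world axes, zero at the start; "torque": the same for the moment, N m; "grip_width": finger opening in m; "finger_force": force on a finger pad.
Only numpy, scipy, OpenCV 4.12 (cv2) and the standard library are available. Lean on these libraries where they do the work, as an engineer would, in place of code of your own. Each camera call takes 0.05 s, during which the arm holds its last target. There are 200 camera calls.

## Working session

There is one attempt and no reset: what is moved stays moved. The work goes in short steps, Python scripts to look and compute and a shell command to move; the robot and the scene stay as the last step left them, time stands still between calls to the robot, and variables do not carry over. Pictures are saved under pics/ and viewed, at most 14 in all, crops included, and the job is handed in when it is done.

```bash
mkdir -p pics; ls; python3 - <<'E'
from workcell import manip, grab_frame
import cv2,numpy as np
for n in ("scene","top"):
    f=grab_frame(n); np.savez(f"{n}0.npz",**f)
    cv2.imwrite(f"pics/{n}0.png",cv2.resize(f["image"][:,:,::-1],(800,500)))
    R=cv2.Rodrigues(f["rvec"])[0]; print(n,f["camera_matrix"].tolist(),(-R.T@np.ravel(f["tvec"])).round(3),R.round(3).tolist())
print(manip.observe())
E
```

```text
pics
scene [[377.2659437166925, 0.0, 320.03451215740193], [0.0, 377.2659437166925, 191.41444778706622], [0.0, 0.0, 1.0]] [ 0.031 -0.694  1.083] [[0.869, -0.495, 0.01], [-0.358, -0.641, -0.679], [0.343, 0.587, -0.734]]
top [[438.1622072524707, 0.0, 327.00453386273153], [0.0, 438.1622072524707, 200.49245041647697], [0.0, 0.0, 1.0]] [0.259 0.08  1.515] [[0.017, -1.0, 0.011], [-0.985, -0.019, -0.171], [0.171, -0.008, -0.985]]
{'t': 0.1, 'joint_pos': array([ 1.42011984e+00,  3.59327782e-01,  1.11598885e-02, -2.98529887e-04,
       -1.22407435e+00, -2.88087469e-01]), 'joint_vel': array([-2.63456339e-04, -1.11308465e-03,  2.73755804e-03, -5.09176109e-05,
       -4.44577743e-04,  1.60008087e-03]), 'tau': array([-1.03484264e-03, -5.84167099e+01,  2.93749702e+01,  7.01545939e+00,
        1.01423595e-02, -5.01058003e-05]), 'ee_pos': array([0.28660619, 0.61066459, 0.22571416]), 'orientation': array([ 9.76020807e-01, -2.17676000e-01, -9.03823648e-05,  7.30889198e-04]), 'contact_force': array([-0.49493695, -0.48999378, -0.86252494]), 'torque': array([ 0.00273783, -0.03023459,  0.04071186]), 'finger_force': 0.0, 'grip_width': 0.08723200249935815}
```

View pics/scene0.png

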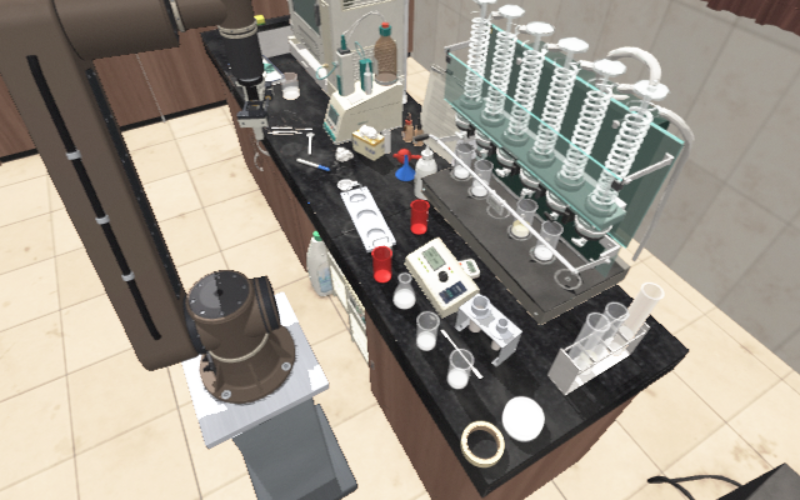

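View pics/top0.png

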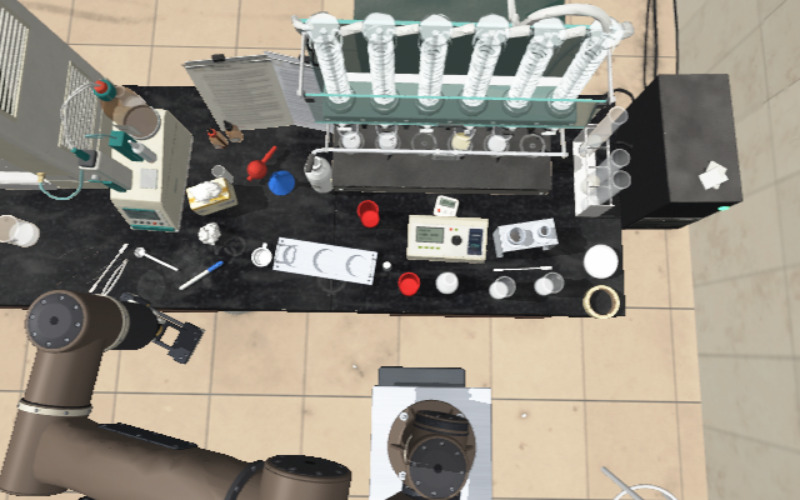

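Top view (800x500): carrier at (325,260), dish at its left end (262,256), vial at its right end (387,265); flask (447,283), clear beakers (502,288) and (548,284), stand (527,237). Look-alikes: red beakers at (409,284) and (369,213), and the clear beakers in the extraction unit behind. The two clear ones in front fit. I'll confirm this in enlarged crops.

```bash
python3 - <<'E'
import numpy as np,cv2
t=np.load("top0.npz")["image"][:,:,::-1]; s=np.load("scene0.npz")["image"][:,:,::-1]
def crop(im,x0,y0,w,h,k): return cv2.resize(im[y0:y0+h,x0:x0+w],None,fx=k,fy=k,interpolation=cv2.INTER_CUBIC)
A=crop(t,200,180,130,56,6);B=crop(t,330,165,130,80,6)
cv2.imwrite("pics/a.png",crop(t,195,180,130,60,6)); cv2.imwrite("pics/b.png",crop(t,325,165,130,85,6)); cv2.imwrite("pics/c.png",crop(s,260,140,160,120,5)); cv2.imwrite("pics/d.png",crop(s,300,210,130,110,5))
E
```

```text
(no output)
```

View pics/a.png

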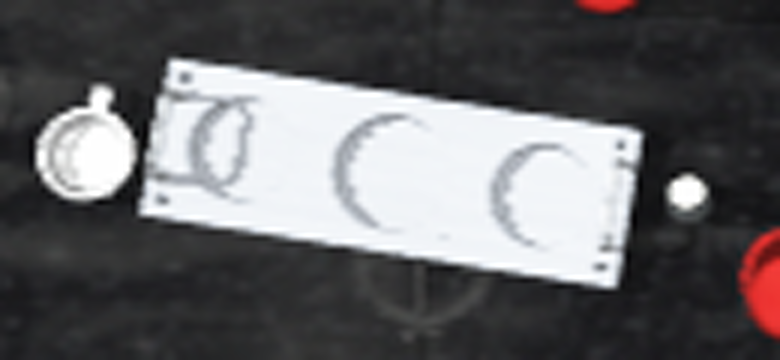

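View pics/b.png

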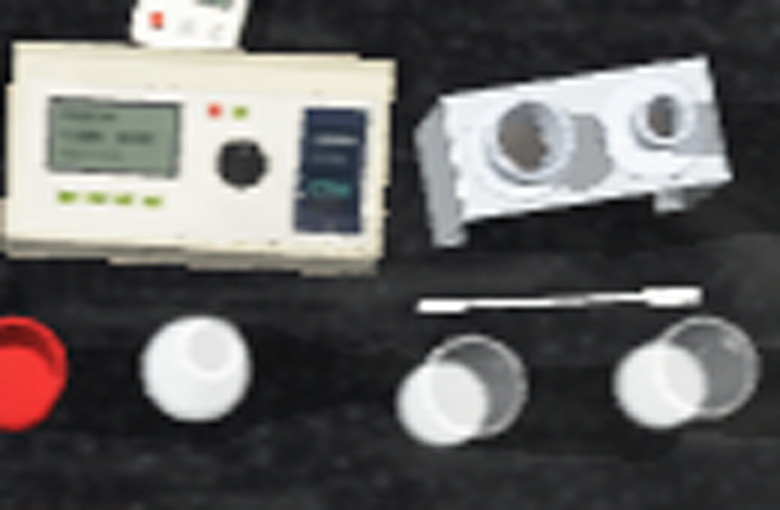

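View pics/c.png

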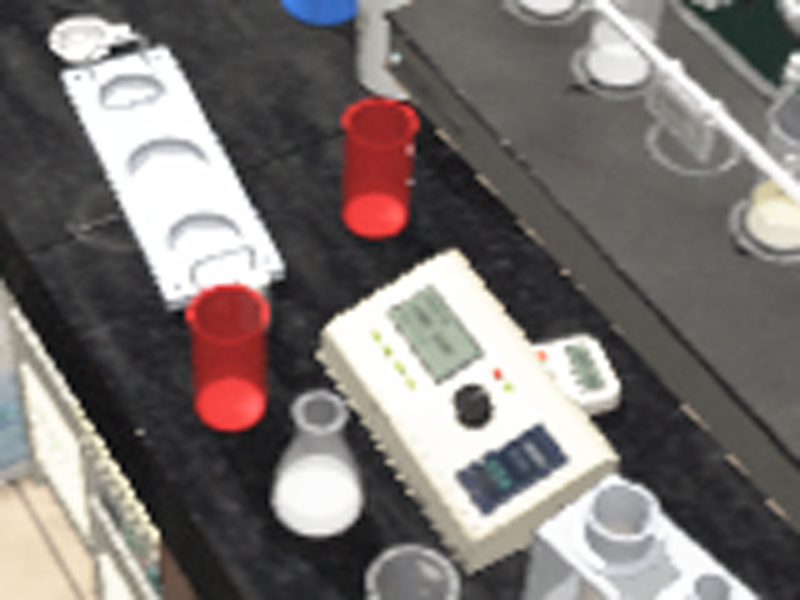

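View pics/d.png

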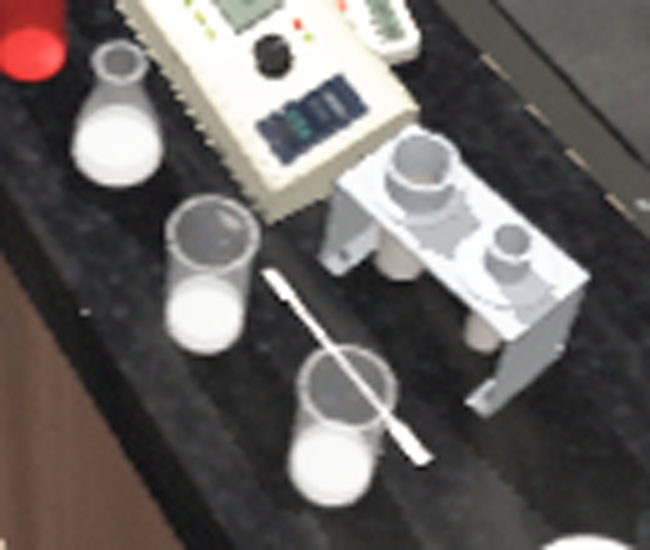

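The crops confirm it: vial at the carrier's right (-y) end and dish at the left; the wide thimble is in the stand's left hole, the narrow in the right. Clear beakers' rims are at (475,387) and (708,368) in the top crop, and the red ones stay untouched. Next I triangulate.

```bash
cat > h.py <<'E'
import numpy as np,cv2
F={n:dict(np.load(f"{n}0.npz")) for n in("top","scene")}
def P(n):
    f=F[n];return f["camera_matrix"]@np.c_[cv2.Rodrigues(f["rvec"])[0],np.ravel(f["tvec"])]
def px(p,x0,y0,k): return (np.array(p,float)+.5)/k-.5+[x0,y0]
def tri(a,b):
    X=cv2.triangulatePoints(P("top"),P("scene"),a.reshape(2,1),b.reshape(2,1))[:,0];X=X[:3]/X[3]
    e=[np.linalg.norm((lambda q:q[:2]/q[2])(P(n)@np.r_[X,1])-u) for n,u in(("top",a),("scene",b))]
    return X.round(4),np.round(e,1)
def plane(n,u,z):
    M=P(n);H=np.c_[M[:,0],M[:,1],M[:,2]*z+M[:,3]];q=np.linalg.solve(H,np.r_[u,1]);return (q[:2]/q[2]).round(4)
E
python3 - <<'E'
from h import *
a=lambda p:px(p,195,180,6);b=lambda p:px(p,325,165,6);c=lambda p:px(p,260,140,5);d=lambda p:px(p,300,210,5)
for n,u,v,z in [("bk1 rim",b((475,387)),d((213,232)),.105),("bk2 rim",b((708,368)),d((347,387)),.105),("flask rim",b((210,350)),d((120,62)),.105),("wide top",b((527,140)),d((421,160)),.126),("narrow top",b((662,117)),d((512,240)),.126),
 ("carr +y far",a((170,58)),c((162,47)),.016),("carr -y far",a((641,130)),c((283,268)),.016),("carr +y near",a((138,213)),c((65,75)),.016),("carr -y near",a((615,289)),c((174,306)),.016)]:
    print(n,*tri(u,v),"top",plane("top",u,z),"scene",plane("scene",v,z))
for n,u,z in [("vial",a((688,190)),.054),("dish",a((85,152)),.01),("fl foot",b((195,370)),.02),("bk1 fill",b((443,402)),.02),("bk2 fill",b((661,385)),.02)]: print(n,plane("top",u,z))
S=[plane("top",b(p),.096) for p in((440,97),(708,57),(732,180),(462,222))];print("stand",S,np.mean(S,0))
E
```

```text
bk1 rim [ 0.4136 -0.1809  0.1099] [0.2 0.3] top [ 0.4147 -0.182 ] scene [ 0.4146 -0.1781]
bk2 rim [ 0.4258 -0.3066  0.1095] [0.3 0.5] top [ 0.4273 -0.3083] scene [ 0.4262 -0.3044]
flask rim [ 0.4311 -0.0384  0.1075] [0.2 0.3] top [ 0.4321 -0.0389] scene [ 0.431  -0.0365]
wide top [ 0.5465 -0.2078  0.1261] [0.1 0.2] top [ 0.5468 -0.208 ] scene [ 0.546  -0.2077]
narrow top [ 0.5604 -0.2813  0.1253] [0.2 0.3] top [ 0.5609 -0.2814] scene [ 0.559  -0.2813]
carr +y far [0.5494 0.4295 0.0195] [0.6 0.7] top [0.5521 0.4297] scene [0.5482 0.4339]
carr -y far [0.5134 0.1561 0.0184] [0.4 0.4] top [0.515  0.1558] scene [0.5128 0.1584]
carr +y near [0.4613 0.4433 0.0142] [0.1 0.1] top [0.4612 0.4428] scene [0.4603 0.4415]
carr -y near [0.4233 0.1683 0.0115] [0.1 0.1] top [0.4224 0.1682] scene [0.4222 0.1646]
vial [0.4748 0.1266]
dish [0.497  0.4769]
fl foot [ 0.4309 -0.0376]
bk1 fill [ 0.4151 -0.1794]
bk2 fill [ 0.4271 -0.3045]
stand [array([ 0.5764, -0.1664]), array([ 0.602 , -0.3157]), array([ 0.5327, -0.327 ]), array([ 0.5064, -0.1777])] [ 0.554375 -0.2467  ]
```

Heights agree with the text. Refine the carrier pose and obstacle heights from depth, and set up a move calculator.

```bash
cat > go.py <<'E'
# work out shift/turn fractions from the current pose to target poses (tool down, tool x = given yaw)
import sys,numpy as np
from scipy.spatial.transform import Rotation as R
from workcell import manip
YAW=-97.9
def calc(pts,yaw=YAW):
    o=manip.observe();r=R.from_quat(o["orientation"])
    T=R.from_euler("z",yaw,degrees=True)*R.from_rotvec([np.pi,0,0])
    print("t",round(o["t"],2),"pos",o["ee_pos"].round(4),"w",round(o["grip_width"],4),"F",o["contact_force"].round(1),"turn",((r.inv()*T).as_rotvec()/np.pi).round(4))
    for p in pts: print(p,(r.inv().apply(np.array(p)-o["ee_pos"])/.2).round(4))
if __name__=="__main__": calc([list(map(float,a.split(","))) for a in sys.argv[1:]])
E
python3 - <<'E'
from h import *
for n in F:
    f=F[n];K=f["camera_matrix"];z=f["z_map"];v,u=np.indices(z.shape)
    C=np.stack([(u-K[0,2])/K[0,0]*z,(v-K[1,2])/K[1,1]*z,z],-1)
    W=(C-np.ravel(f["tvec"]))@cv2.Rodrigues(f["rvec"])[0]
    x,y,h=W[...,0],W[...,1],W[...,2]
    m=(z>0)&(x>.41)&(x<.57)&(y>.145)&(y<.46)&(h>.011)&(h<.03)
    pts=W[m][:,:2].astype(np.float32);print(n,m.sum(),cv2.minAreaRect(pts))
    for s,(X0,X1,Y0,Y1) in {"balance":(.44,.6,-.14,.06),"red1":(.38,.48,.05,.13),"red2":(.5,.65,.1,.2)}.items():
        m=(z>0)&(x>X0)&(x<X1)&(y>Y0)&(y<Y1)&(h>.02)
        if m.any(): print(s,W[m].min(0).round(3),np.percentile(W[m],98,0).round(3),np.median(W[m],0).round(3))
E
python3 go.py .46,.49,.26
```

```text
top 1399 ((0.49165019392967224, 0.30808937549591064), (0.3021785020828247, 0.14984741806983948), 88.83126068115234)
balance [ 0.44 -0.14  0.02] [0.597 0.056 0.078] [ 0.542 -0.04   0.059]
red1 [0.394 0.051 0.02 ] [0.475 0.127 0.11 ] [0.432 0.072 0.047]
red2 [0.501 0.152 0.02 ] [0.636 0.199 0.11 ] [0.618 0.177 0.058]
scene 832 ((0.48853468894958496, 0.30783432722091675), (0.2964818477630615, 0.09477444738149643), 82.08063507080078)
balance [ 0.44 -0.14  0.02] [0.597 0.056 0.078] [ 0.536 -0.051  0.059]
red1 [0.393 0.05  0.02 ] [0.476 0.124 0.109] [0.422 0.078 0.079]
red2 [0.502 0.15  0.02 ] [0.634 0.199 0.109] [0.6   0.164 0.074]
t 0.1 pos [0.2866 0.6107 0.2257] w 0.0872 F [-0.5 -0.5 -0.9] turn [ 4.000e-04 -3.000e-04  4.042e-01]
[0.46, 0.49, 0.26] [ 1.0412  0.178  -0.171 ]
```

```bash
python3 -m jog '1 1 0.178 -0.25 0 0 0.404; 1 1 0.178 -0.25 0 0 0.404; 1 1 0.178 -0.25 0 0 0.404; 1 1 0.178 -0.25 0 0 0.404; 1 1 0.178 -0.25 0 0 0.404; 1 1 0.178 -0.25 0 0 0.404; 1 1 0.178 -0.25 0 0 0.404; 1 1 0.178 -0.25 0 0 0.404; 1 1 0.178 -0.25 0 0 0.404'; python3 go.py .435,.29,.28 .4145,-.1805,.20
```

```text
t: 1.23
ee_pos: [0.4526, 0.4938, 0.2763]
orientation: [-0.658, 0.753, -0.0, -0.0]
contact_force: [0.8, -0.2, 0.3]
grip_width: 0.0877
finger_force: 0.0
t 1.23 pos [0.4526 0.4938 0.2763] w 0.0877 F [ 0.8 -0.2  0.3] turn [ 0.0001 -0.0001  0.0013]
[0.435, 0.29, 0.28] [ 1.0214 -0.0487 -0.0181]
[0.4145, -0.1805, 0.2] [ 3.3664 -0.2614  0.3829]
```

```bash
for i in 1; do python3 -m jog '1 1 -0.09 0 0 0 0; 1 1 -0.09 0 0 0 0; 1 1 -0.09 0 0 0 0; 1 1 -0.09 0 0 0 0'; python3 -m jog '1 1 -0.09 0 0 0 0; 1 1 -0.09 0 0 0 0; 1 1 -0.09 0 0 0 0; 1 1 -0.09 0 0 0 0';  python3 -m jog '1 1 -0.08 0 0 0 0; 1 1 -0.08 0 0 0 0; 1 1 -0.08 0 0 0 0; 1 1 -0.08 0 0 0 0'; done >/dev/null;  python3 -m jog '1 0.366 0 0.383 0 0 0; 1 0.366 0 0.383 0 0 0; 1 0.366 0 0.383 0 0 0; 1 0.366 0 0.383 0 0 0; 1 0.366 0 0.383 0 0 0'; python3 go.py .4145,-.1805,.066; python3 - <<'E'
from workcell import grab_frame
import cv2,numpy as np
t=grab_frame("top")["image"][165:250,325:455,::-1]; s=grab_frame("scene")["image"][190:300,300:430,::-1]
im=np.hstack([cv2.resize(t,(520,340),interpolation=2),cv2.resize(s,(280,237),interpolation=2)[:,:]]) if 0 else np.vstack([cv2.resize(t[:,10:],(480,340)*1,interpolation=2)])
cv2.imwrite("pics/e.png",im)
E
```

```text
t: 3.35
ee_pos: [0.4134, -0.1793, 0.201]
orientation: [-0.658, 0.753, -0.001, 0.001]
contact_force: [-0.4, -0.3, 0.0]
grip_width: 0.0878
finger_force: 0.0
t 3.35 pos [ 0.4134 -0.1793  0.201 ] w 0.0878 F [-0.4 -0.3  0. ] turn [-0.0006  0.      0.0008]
[0.4145, -0.1805, 0.066] [ 0.0051 -0.005   0.675 ]
```

View pics/e.png

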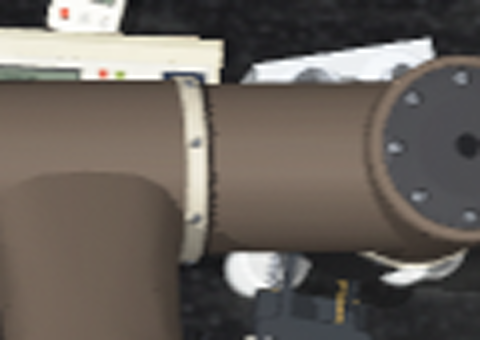

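The arm covers most of the top view: beaker 1's base shows at (265,275), with the gripper body over it at about (310,310). I'll descend and grip.

```bash
python3 -m jog '1 0.005 -0.005 0.3 0 0 0; 1 0.005 -0.005 0.5 0 0 0; 1 0.005 -0.005 0.65 0 0 0; 1 0.005 -0.005 0.675 0 0 0; 1 0.005 -0.005 0.675 0 0 0; 1 0.005 -0.005 0.675 0 0 0' ; python3 -m jog '-1 0 0 0 0 0 0; -1 0 0 0 0 0 0; -1 0 0 0 0 0 0; -1 0 0 0 0 0 0; -1 0 0 0 0 0 0; -1 0 0 0 0 0 0; -1 0 0 0 0 0 0; -1 0 0 0 0 0 0'; python3 go.py .4749,.2121,.2
```

```text
t: 4.2
ee_pos: [0.4142, -0.1812, 0.0664]
orientation: [-0.657, 0.754, -0.001, 0.001]
contact_force: [0.0, -0.1, 0.4]
grip_width: 0.0876
finger_force: 0.0
t: 5.2
ee_pos: [0.4131, -0.1813, 0.065]
orientation: [-0.657, 0.754, -0.0, 0.0]
contact_force: [0.0, 0.3, 1.5]
grip_width: 0.0533
finger_force: 30.0
t 5.2 pos [ 0.4131 -0.1813  0.065 ] w 0.0533 F [0.  0.3 1.5] turn [-0.     -0.      0.0003]
[0.4749, 0.2121, 0.2] [-1.9908 -0.0374 -0.6751]
```

```bash
python3 -m jog '-1 0 0 -0.3 0 0 0; -1 0 0 -0.6 0 0 0; -1 0 0 -0.75 0 0 0; -1 -0.3 0 -0.75 0 0 0; -1 -0.6 -0.01 -0.75 0 0 0; -1 -0.9 -0.02 -0.75 0 0 0; -1 -1 -0.02 -0.75 0 0 0'>/dev/null; python3 -m jog '-1 -0.3 -0.01 0 0 0 0; -1 -0.6 -0.02 0 0 0 0; -1 -0.9 -0.02 0 0 0 0; -1 -0.99 -0.02 0.3 0 0 0; -1 -0.99 -0.02 0.5 0 0 0; -1 -0.99 -0.02 0.5 0 0 0; -1 -0.99 -0.02 0.5 0 0 0';  python3 go.py .4749,.2121,.085 .4749,.2121,.071; python3 - <<'E'
from workcell import grab_frame
import cv2,numpy as np
s=grab_frame("scene")["image"][120:220,245:345,::-1]; t=grab_frame("top")["image"][170:250,200:330,::-1]
cv2.imwrite("pics/f.png",np.hstack([cv2.resize(s,(400,400),interpolation=2),cv2.resize(t,(400,400),interpolation=2)]))
E
```

```text
t: 6.95
ee_pos: [0.4762, 0.2122, 0.1163]
orientation: [-0.657, 0.754, -0.0, 0.001]
contact_force: [0.4, 0.3, -0.6]
grip_width: 0.0537
finger_force: 30.0
t 6.95 pos [0.4762 0.2122 0.1163] w 0.0537 F [ 0.4  0.3 -0.6] turn [-0.0004  0.0002  0.0003]
[0.4749, 0.2121, 0.085] [0.0013 0.0063 0.1566]
[0.4749, 0.2121, 0.071] [0.0014 0.0064 0.2266]
```

View pics/f.png

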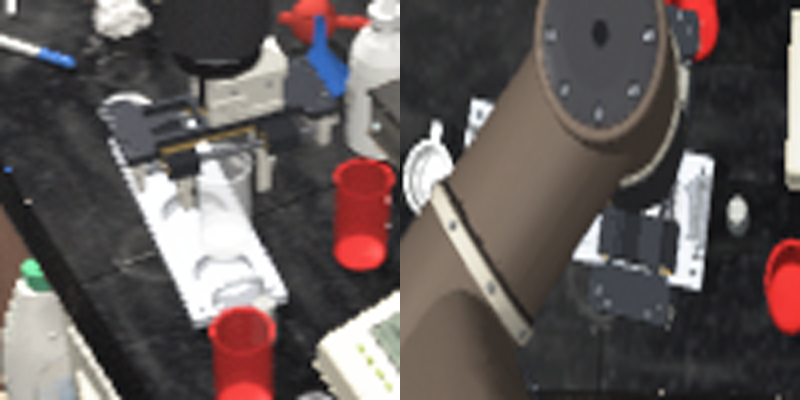

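Scene view: the beaker hangs upright just above the -y recess (base about (225,235), recess about (225,275)). I'll lower it gently.

```bash
python3 -m jog '-1 0.001 0.006 0.08 0 0 0; -1 0.001 0.006 0.12 0 0 0; -1 0.001 0.006 0.15 0 0 0; -1 0.001 0.006 0.17 0 0 0; -1 0.001 0.006 0.17 0 0 0'; python3 -m jog '-1 0 0 0.02 0 0 0; -1 0 0 0.035 0 0 0; -1 0 0 0.05 0 0 0; -1 0 0 0.05 0 0 0'; python3 go.py .4749,.2121,.071
```

```text
t: 7.68
ee_pos: [0.4742, 0.2118, 0.0809]
orientation: [-0.657, 0.754, -0.0, -0.0]
contact_force: [0.7, -1.2, 0.2]
grip_width: 0.0531
finger_force: 30.0
t: 8.18
ee_pos: [0.4744, 0.212, 0.0711]
orientation: [-0.657, 0.754, -0.0, 0.0]
contact_force: [-0.1, -0.3, 0.5]
grip_width: 0.0531
finger_force: 30.0
t 8.18 pos [0.4744 0.212  0.0711] w 0.0531 F [-0.1 -0.3  0.5] turn [-0.0001  0.      0.0003]
[0.4749, 0.2121, 0.071] [-0.001  -0.0025  0.0004]
```

```bash
python3 -m jog '1 0 0 0 0 0 0; 1 0 0 0 0 0 0; 1 0 0 0 0 0 0; 1 0 0 -0.2 0 0 0; 1 0 0 -0.5 0 0 0; 1 0 0 -0.75 0 0 0; 1 0 0 -0.75 0 0 0'; python3 go.py .427,-.306,.2 .427,-.306,.065
```

```text
t: 9.05
ee_pos: [0.476, 0.2132, 0.2255]
orientation: [-0.657, 0.754, -0.0, 0.004]
contact_force: [-0.3, -0.2, -1.3]
grip_width: 0.0875
finger_force: 0.0
t 9.05 pos [0.476  0.2132 0.2255] w 0.0875 F [-0.3 -0.2 -1.3] turn [-0.0018  0.0019  0.0004]
[0.427, -0.306, 0.2] [ 2.6061 -0.1104  0.1127]
[0.427, -0.306, 0.065] [ 2.6101 -0.1065  0.7877]
```

```bash
python3 -m jog '1 1 -0.04 0 0 0 0; 1 1 -0.04 0 0 0 0; 1 1 -0.04 0 0 0 0; 1 1 -0.04 0 0 0 0'>/dev/null; python3 -m jog '1 1 -0.04 0 0 0 0; 1 1 -0.04 0 0 0 0; 1 1 -0.04 0 0 0 0; 1 1 -0.04 0 0 0 0'>/dev/null; python3 -m jog '1 0.6 -0.03 0.1 0 0 0; 1 0.6 -0.03 0.1 0 0 0; 1 0.6 -0.03 0.1 0 0 0; 1 0.6 -0.03 0.1 0 0 0'>/dev/null; python3 go.py .427,-.306,.065;  python3 - <<'E'
from workcell import grab_frame
import numpy as np
for n in("scene","top"): np.savez(f"{n}1.npz",**grab_frame(n))
E
```

```text
t 10.55 pos [ 0.4249 -0.3057  0.2003] w 0.0874 F [ 0.5 -0.1  0.4] turn [0.0004 0.0001 0.    ]
[0.427, -0.306, 0.065] [ 1.000e-04 -1.130e-02  6.765e-01]
```

```bash
python3 -m jog '1 0 -0.011 0.3 0 0 0; 1 0 -0.011 0.5 0 0 0; 1 0 -0.011 0.65 0 0 0; 1 0 -0.011 0.677 0 0 0; 1 0 -0.011 0.677 0 0 0; 1 0 -0.011 0.677 0 0 0' ; python3 -m jog '-1 0 0 0 0 0 0; -1 0 0 0 0 0 0; -1 0 0 0 0 0 0; -1 0 0 0 0 0 0; -1 0 0 0 0 0 0; -1 0 0 0 0 0 0; -1 0 0 0 0 0 0; -1 0 0 0 0 0 0'; python3 go.py .4991,.3865,.2; python3 - <<'E'
import numpy as np,cv2
t=np.load("top1.npz")["image"][180:240,195:325,::-1]; s=np.load("scene1.npz")["image"][140:220,260:325,::-1]
cv2.imwrite("pics/g.png",np.vstack([cv2.resize(t,(650,300),interpolation=2),np.pad(cv2.resize(s,(243,300),interpolation=2),((0,0),(0,407),(0,0)))]))
E
```

```text
t: 11.4
ee_pos: [0.4282, -0.3066, 0.0671]
orientation: [-0.657, 0.754, -0.001, 0.001]
contact_force: [-0.1, -0.7, -0.5]
grip_width: 0.0872
finger_force: 0.0
t: 12.4
ee_pos: [0.4268, -0.3066, 0.0656]
orientation: [-0.657, 0.754, 0.0, -0.0]
contact_force: [-1.5, 0.1, 3.9]
grip_width: 0.0534
finger_force: 30.0
t 12.4 pos [ 0.4268 -0.3066  0.0656] w 0.0534 F [-1.5  0.1  3.9] turn [ 0.0001 -0.      0.0002]
[0.4991, 0.3865, 0.2] [-3.4823  0.1162 -0.6721]
```

View pics/g.png

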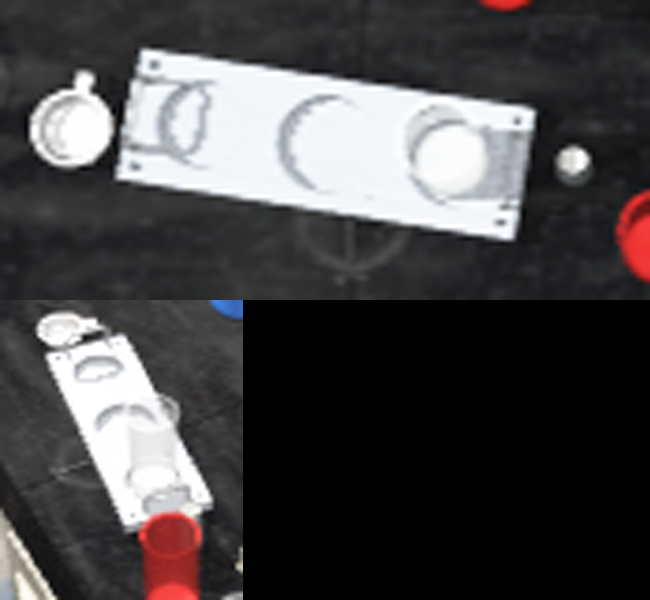

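The first beaker stands in the -y recess (white filling at (453,157) inside the recess ring). The second goes to the +y recess.

```bash
python3 -m jog '-1 0 0 -0.3 0 0 0; -1 0 0 -0.6 0 0 0; -1 0 0 -0.78 0 0 0; -1 -0.3 0 -0.78 0 0 0; -1 -0.6 0 -0.78 0 0 0; -1 -0.9 0.03 -0.78 0 0 0; -1 -1 0.03 -0.78 0 0 0'>/dev/null; python3 -m jog '-1 -0.3 0.01 0 0 0 0; -1 -0.6 0.02 0 0 0 0; -1 -0.9 0.03 0 0 0 0; -1 -1 0.03 0 0 0 0'>/dev/null; python3 -m jog '-1 -0.3 0.01 0 0 0 0; -1 -0.6 0.02 0 0 0 0; -1 -0.9 0.03 0 0 0 0; -1 -1 0.03 0 0 0 0'>/dev/null;  python3 -m jog '-1 -0.3 0.01 0 0 0 0; -1 -0.482 0.026 0 0 0 0; -1 -0.482 0.026 0.3 0 0 0; -1 -0.482 0.026 0.5 0 0 0; -1 -0.482 0.026 0.5 0 0 0; -1 -0.482 0.026 0.5 0 0 0';  python3 go.py .4991,.3865,.085
```

```text
t: 15.02
ee_pos: [0.5004, 0.3868, 0.1233]
orientation: [-0.657, 0.754, -0.0, 0.001]
contact_force: [0.9, -0.2, -0.9]
grip_width: 0.0536
finger_force: 30.0
t 15.03 pos [0.5004 0.3868 0.1233] w 0.0536 F [ 0.9 -0.2 -0.9] turn [-0.0005  0.0004  0.0002]
[0.4991, 0.3865, 0.085] [0.0024 0.0064 0.1915]
```

```bash
python3 -m jog '-1 0.001 0.006 0.08 0 0 0; -1 0.001 0.006 0.14 0 0 0; -1 0.001 0.006 0.18 0 0 0; -1 0.001 0.006 0.2 0 0 0; -1 0.001 0.006 0.2 0 0 0'; python3 -m jog '-1 0 0 0.02 0 0 0; -1 0 0 0.035 0 0 0; -1 0 0 0.05 0 0 0; -1 0 0 0.05 0 0 0'; python3 go.py
```

```text
t: 15.65
ee_pos: [0.498, 0.3863, 0.0813]
orientation: [-0.657, 0.754, -0.0, -0.0]
contact_force: [-0.2, -0.2, -0.6]
grip_width: 0.0537
finger_force: 30.0
t: 16.15
ee_pos: [0.4982, 0.3865, 0.0717]
orientation: [-0.657, 0.754, -0.0, 0.0]
contact_force: [-0.1, -0.3, -0.1]
grip_width: 0.0534
finger_force: 30.0
t 16.15 pos [0.4982 0.3865 0.0717] w 0.0534 F [-0.1 -0.3 -0.1] turn [-0.0001  0.0001  0.0003]
```

```bash
python3 -m jog '1 0 0 0 0 0 0; 1 0 0 0 0 0 0; 1 0 0 0 0 0 0; 1 0 0 -0.2 0 0 0; 1 0 0 -0.5 0 0 0; 1 0 0 -0.75 0 0 0; 1 0 0 -0.75 0 0 0'; python3 go.py .431,-.0375,.2; python3 -m jog '0.15 1 0 0 0 0 0; 0.15 1 0 0 0 0 0; 0.15 1 0 0 0 0 0; 0.15 1 0 0 0 0 0; 0.15 1 0 0 0 0 0'>/dev/null; python3 -m jog '0.15 1 0 0 0 0 0; 0.15 1 0 0 0 0 0; 0.15 1 0 0 0 0 0; 0.15 1 0 0 0 0 0; 0.15 1 0 0 0 0 0' ; python3 go.py .431,-.0375,.2 .431,-.0375,.078;  python3 - <<'E'
from workcell import grab_frame
import numpy as np
for n in("scene","top"): np.savez(f"{n}2.npz",**grab_frame(n))
E
```

```text
t: 17.02
ee_pos: [0.4998, 0.3881, 0.2269]
orientation: [-0.657, 0.754, 0.001, 0.004]
contact_force: [0.2, 0.0, -1.0]
grip_width: 0.0877
finger_force: 0.0
t 17.02 pos [0.4998 0.3881 0.2269] w 0.0877 F [ 0.2  0.  -1. ] turn [-0.0016  0.0023  0.0004]
[0.431, -0.0375, 0.2] [2.1559 0.0512 0.1184]
t: 18.27
ee_pos: [0.444, -0.0096, 0.2214]
orientation: [-0.657, 0.754, -0.0, 0.0]
contact_force: [-0.4, 0.4, 0.4]
grip_width: 0.0505
finger_force: 0.0
t 18.27 pos [ 0.444  -0.0096  0.2214] w 0.0505 F [-0.4  0.4  0.4] turn [-0.      0.     -0.0001]
[0.431, -0.0375, 0.2] [0.147  0.045  0.1072]
[0.431, -0.0375, 0.078] [0.1471 0.045  0.7172]
```

```bash
python3 -m jog '0.15 0.147 0.045 0.1 0 0 0; 0.15 0.147 0.045 0.3 0 0 0; 0.15 0.147 0.045 0.5 0 0 0; 0.15 0.147 0.045 0.65 0 0 0; 0.15 0.147 0.045 0.717 0 0 0; 0.15 0.147 0.045 0.717 0 0 0; 0.15 0.147 0.045 0.717 0 0 0' ; python3 -m jog '-1 0 0 0 0 0 0; -1 0 0 0 0 0 0; -1 0 0 0 0 0 0; -1 0 0 0 0 0 0; -1 0 0 0 0 0 0; -1 0 0 0 0 0 0'; python3 go.py .4865,.2993,.2; python3 - <<'E'
import numpy as np,cv2
from workcell import grab_frame
t=np.load("top2.npz")["image"][180:240,195:325,::-1]; s=grab_frame("scene")["image"][180:270,280:380,::-1]
cv2.imwrite("pics/i.png",np.vstack([cv2.resize(t,(650,300),interpolation=2),np.pad(cv2.resize(s,(333,300),interpolation=2),((0,0),(0,317),(0,0)))]))
E
```

```text
t: 19.25
ee_pos: [0.4314, -0.0371, 0.0791]
orientation: [-0.657, 0.754, -0.0, 0.001]
contact_force: [-0.9, -0.6, 0.4]
grip_width: 0.0508
finger_force: 0.0
t: 20.0
ee_pos: [0.431, -0.0376, 0.079]
orientation: [-0.657, 0.754, -0.0, 0.001]
contact_force: [-1.6, 1.2, 7.1]
grip_width: 0.0399
finger_force: 30.2
t 20.0 pos [ 0.431  -0.0376  0.079 ] w 0.0399 F [-1.6  1.2  7.1] turn [-0.0005  0.0002  0.0002]
[0.4865, 0.2993, 0.2] [-1.7068 -0.0455 -0.604 ]
```

View pics/i.png

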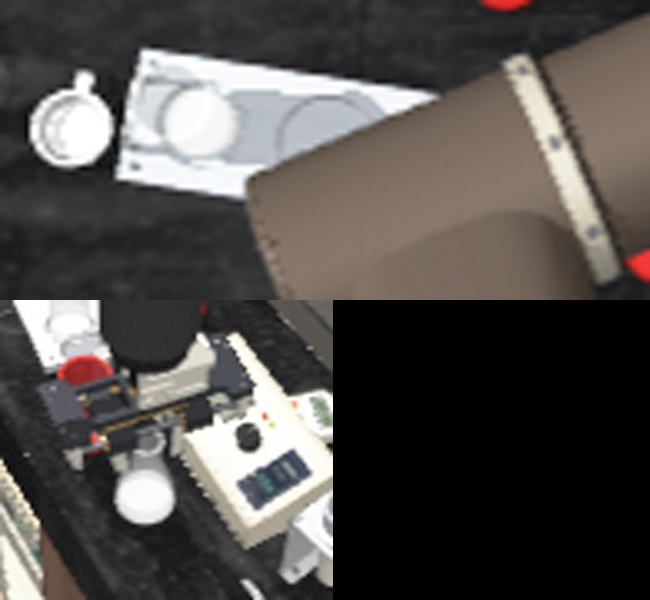

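Beaker 2 stands in the +y recess (filling at (198,120)). The flask is upright at (145,490), but the grip is 40 mm wide with 7 N of lift, so the tips are probably on the shoulder. I'll regrip higher.

```bash
python3 -m jog '0.15 0 0 0 0 0 0; 0.15 0 0 0 0 0 0; 0.15 0 0 -0.05 0 0 0; 0.15 0 0 -0.05 0 0 0'; python3 -m jog '-1 0 0 0 0 0 0; -1 0 0 0 0 0 0; -1 0 0 0 0 0 0; -1 0 0 0 0 0 0; -1 0 0 0 0 0 0; -1 0 0 0 0 0 0';python3 go.py .4865,.2993,.2
```

```text
t: 20.55
ee_pos: [0.4311, -0.0376, 0.0891]
orientation: [-0.657, 0.754, -0.0, 0.001]
contact_force: [-0.0, 0.1, -0.6]
grip_width: 0.0504
finger_force: 0.0
t: 21.3
ee_pos: [0.4303, -0.0377, 0.0881]
orientation: [-0.657, 0.754, 0.0, -0.0]
contact_force: [0.1, 0.6, -1.2]
grip_width: 0.0372
finger_force: 29.7
t 21.3 pos [ 0.4303 -0.0377  0.0881] w 0.0372 F [ 0.1  0.6 -1.2] turn [ 0.0001 -0.      0.0002]
[0.4865, 0.2993, 0.2] [-1.7077 -0.0475 -0.5597]
```

```bash
python3 -m jog '-1 0 0 -0.2 0 0 0; -1 0 0 -0.4 0 0 0; -1 0 0 -0.6 0 0 0; -1 0 0 -0.75 0 0 0; -1 -0.2 0 -0.75 0 0 0; -1 -0.4 0 -0.75 0 0 0; -1 -0.6 -0.02 -0.75 0 0 0; -1 -0.8 -0.02 -0.75 0 0 0; -1 -0.8 -0.02 -0.75 0 0 0'; python3 -m jog '-1 -0.2 0 0 0 0 0; -1 -0.4 0 0 0 0 0; -1 -0.6 -0.02 0 0 0 0; -1 -0.8 -0.02 0 0 0 0; -1 -0.907 -0.027 0 0 0 0; -1 -0.907 -0.027 0 0 0 0; -1 -0.907 -0.027 0 0 0 0; -1 -0.907 -0.027 0.1 0 0 0'; python3 go.py .4865,.2993,.105; python3 - <<'E'
import numpy as np,cv2
from workcell import grab_frame
s=grab_frame("scene")["image"][110:210,250:350,::-1]
cv2.imwrite("pics/j.png",cv2.resize(s,(600,600),interpolation=2))
E
```

```text
t: 22.42
ee_pos: [0.4562, 0.1221, 0.2375]
orientation: [-0.658, 0.753, 0.0, -0.001]
contact_force: [0.2, -1.0, -0.5]
grip_width: 0.0377
finger_force: 29.6
t: 23.42
ee_pos: [0.4871, 0.2988, 0.2196]
orientation: [-0.657, 0.754, 0.0, 0.002]
contact_force: [-0.6, -0.5, -1.9]
grip_width: 0.0374
finger_force: 29.6
t 23.43 pos [0.4871 0.2988 0.2196] w 0.0374 F [-0.6 -0.5 -1.9] turn [-0.0006  0.0008  0.    ]
[0.4865, 0.2993, 0.105] [-0.0007  0.0044  0.5731]
```

View pics/j.png

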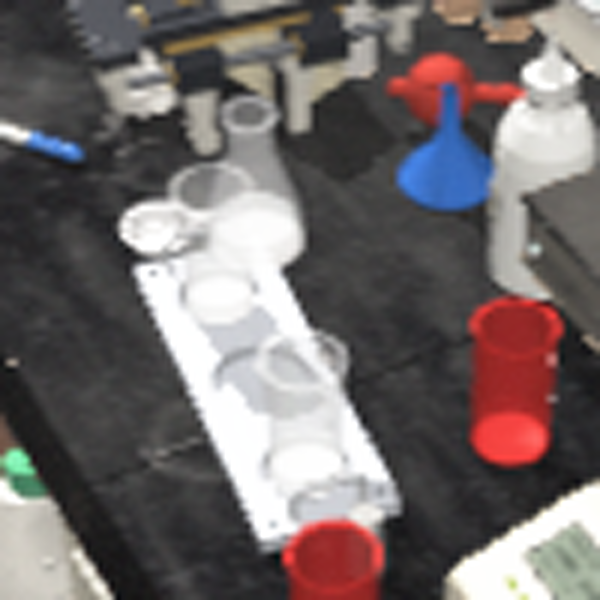

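The flask hangs upright (rim (250,115), base (257,235)) and both beakers stand below it. Lowering.

```bash
python3 -m jog '-1 0 0.002 0.2 0 0 0; -1 0 0.002 0.35 0 0 0; -1 0 0.002 0.45 0 0 0; -1 0 0.002 0.53 0 0 0; -1 0 0.002 0.565 0 0 0; -1 0 0.002 0.565 0 0 0; -1 0 0.002 0.565 0 0 0'; python3 -m jog '-1 0 0 0.02 0 0 0; -1 0 0 0.035 0 0 0; -1 0 0 0.05 0 0 0; -1 0 0 0.05 0 0 0'; python3 go.py .4865,.2993,.0941
```

```text
t: 24.35
ee_pos: [0.4864, 0.2996, 0.106]
orientation: [-0.657, 0.754, 0.0, 0.001]
contact_force: [-0.2, 0.1, -0.3]
grip_width: 0.0374
finger_force: 29.6
t: 24.85
ee_pos: [0.4859, 0.2991, 0.0948]
orientation: [-0.657, 0.754, -0.0, -0.0]
contact_force: [-0.7, -0.1, -2.2]
grip_width: 0.0376
finger_force: 29.6
t 24.85 pos [0.4859 0.2991 0.0948] w 0.0376 F [-0.7 -0.1 -2.2] turn [ 0.0001 -0.0002  0.0002]
[0.4865, 0.2993, 0.0941] [-0.0014 -0.0031  0.0036]
```

```bash
python3 -m jog '0.3 0 0 0 0 0 0; 0.3 0 0 0 0 0 0; 0.3 0 0 -0.1 0 0 0; 0.3 0 0 -0.3 0 0 0; 0.3 0 0 -0.6 0 0 0; 0.3 0 0 -0.6 0 0 0'>/dev/null; python3 -m jog '1 1 0 0 0 0 0; 1 1 0 0 0 0 0; 1 1 0 0 0 0 0; 1 1 0 0 0 0 0'>/dev/null;  python3 -m jog '1 1 0 0 0 0 0; 1 1 0 0 0 0 0; 1 1 0 0 0 0 0; 1 1 0 0 0 0 0'; python3 go.py .5465,-.208,.2; python3 - <<'E'
import numpy as np,cv2
from workcell import grab_frame
from h import F
for n in("scene","top"): np.savez(f"{n}3.npz",**grab_frame(n))
for n in F:
    f=F[n];K=f["camera_matrix"];z=f["z_map"];v,u=np.indices(z.shape)
    C=np.stack([(u-K[0,2])/K[0,0]*z,(v-K[1,2])/K[1,1]*z,z],-1)
    W=(C-np.ravel(f["tvec"]))@cv2.Rodrigues(f["rvec"])[0]
    x,y,h=W[...,0],W[...,1],W[...,2]
    m=(z>0)&(x>.615)&(x<.9)&(y>-.35)&(y<0)
    for lo in (.61,.63,.65,.67,.69,.71,.73): 
        q=m&(x>lo)&(x<lo+.02); print(n,lo,q.sum(),np.percentile(h[q],[50,98]).round(3) if q.any() else "")
t=np.load("top3.npz")["image"][180:240,195:325,::-1]; s=np.load("scene3.npz")["image"][130:230,260:345,::-1]
cv2.imwrite("pics/k.png",np.vstack([cv2.resize(t,(650,300),interpolation=2),np.pad(cv2.resize(s,(255,300),interpolation=2),((0,0),(0,395),(0,0)))]))
E
```

```text
t: 26.6
ee_pos: [0.4306, -0.0995, 0.2151]
orientation: [-0.656, 0.755, -0.0, -0.0]
contact_force: [-0.5, 0.3, -1.0]
grip_width: 0.0875
finger_force: 0.0
t 26.6 pos [ 0.4306 -0.0995  0.2151] w 0.0875 F [-0.5  0.3 -1. ] turn [-0.     -0.     -0.0009]
[0.5465, -0.208, 0.2] [ 0.4559 -0.6499  0.0754]
top 0.61 308 [0.002 0.02 ]
top 0.63 537 [0.002 0.022]
top 0.65 528 [0.002 0.023]
top 0.67 1397 [0.082 0.125]
top 0.69 582 [0.119 0.125]
top 0.71 942 [0.123 0.251]
top 0.73 3507 [0.441 0.514]
scene 0.61 69 [0.001 0.005]
scene 0.63 283 [0.002 0.021]
scene 0.65 506 [0.002 0.12 ]
scene 0.67 1650 [0.085 0.123]
scene 0.69 914 [0.072 0.123]
scene 0.71 962 [0.122 0.25 ]
scene 0.73 4727 [0.442 0.512]
```

View pics/k.png

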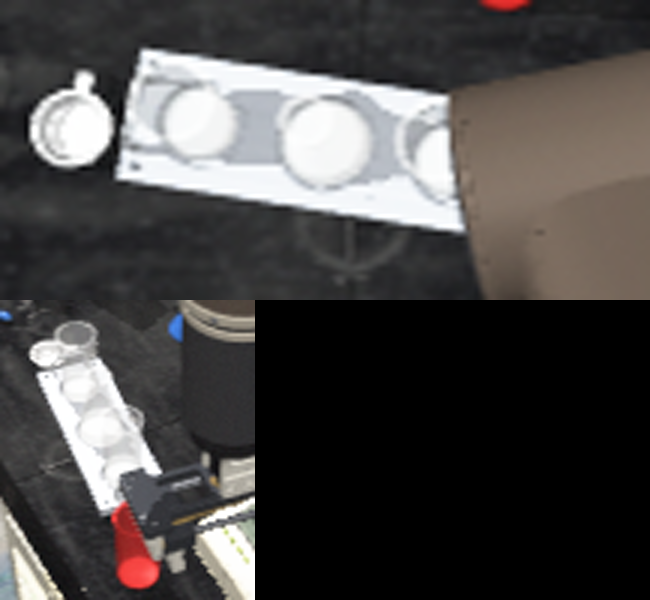

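All three glasses are seated: (198,120), (325,140), and the -y beaker at (430,160), partly behind the arm. On to the wide thimble.

```bash
python3 -m jog '1 0.2 -0.3 0 0 0 0; 1 0.456 -0.65 0 0 0 0; 1 0.456 -0.65 0 0 0 0; 1 0.456 -0.65 0 0 0 0; 1 0.456 -0.65 0.1 0 0 0; 1 0.456 -0.65 0.1 0 0 0'>/dev/null; python3 go.py .5465,-.208,.105
```

```text
t 27.45 pos [ 0.5469 -0.2034  0.1938] w 0.0876 F [-0.2  0.1 -0.7] turn [0.0009 0.0001 0.0007]
[0.5465, -0.208, 0.105] [ 0.0233 -0.0027  0.4438]
```

```bash
python3 -m jog '1 0 0 0 0 0 0; 1 0 0 0 0 0 0; 1 0 0 0 0 0 0'>/dev/null; python3 go.py .5465,-.208,.105
```

```text
t 27.82 pos [ 0.5479 -0.2049  0.1959] w 0.0881 F [-0.3 -0.8  0.2] turn [-0.0004  0.      0.0003]
[0.5465, -0.208, 0.105] [0.0161 0.0052 0.4543]
```

```bash
python3 -m jog '1 0.016 0.005 0.15 0 0 0; 1 0.016 0.005 0.3 0 0 0; 1 0.016 0.005 0.4 0 0 0; 1 0.016 0.005 0.45 0 0 0; 1 0.016 0.005 0.454 0 0 0; 1 0.016 0.005 0.454 0 0 0'>/dev/null; python3 go.py .5465,-.208,.105;  python3 -m jog '-1 0 0 0 0 0 0; -1 0 0 0 0 0 0; -1 0 0 0 0 0 0; -1 0 0 0 0 0 0; -1 0 0 0 0 0 0; -1 0 0 0 0 0 0; -1 0 0 0 0 0 0; -1 0 0 0 0 0 0'; python3 go.py
```

```text
t 28.57 pos [ 0.5468 -0.2083  0.1053] w 0.0875 F [0.1 0.1 0.1] turn [-0.0004 -0.      0.0003]
[0.5465, -0.208, 0.105] [-0.0011  0.0016  0.0013]
t: 29.58
ee_pos: [0.5462, -0.2082, 0.1044]
orientation: [-0.657, 0.754, -0.0, -0.0]
contact_force: [-0.3, -0.4, 0.1]
grip_width: 0.0433
finger_force: 30.0
t 29.57 pos [ 0.5462 -0.2082  0.1044] w 0.0433 F [-0.3 -0.4  0.1] turn [-0.     -0.      0.0002]
```

```bash
python3 -m jog '-1 0 0 -0.2 0 0 0; -1 0 0 -0.4 0 0 0; -1 0 0 -0.6 0 0 0; -1 0 0 -0.75 0 0 0; -1 0 0 -0.75 0 0 0; -1 0 0 -0.75 0 0 0'; python3 go.py .4744,.212,.25
```

```text
t: 30.32
ee_pos: [0.5456, -0.2079, 0.2535]
orientation: [-0.657, 0.754, 0.001, -0.0]
contact_force: [0.1, -0.2, -0.1]
grip_width: 0.0434
finger_force: 30.0
t 30.32 pos [ 0.5456 -0.2079  0.2535] w 0.0434 F [ 0.1 -0.2 -0.1] turn [0.0004 0.0001 0.0002]
[0.4744, 0.212, 0.25] [-2.031   0.6404  0.0191]
```

```bash
python3 -m jog '-1 -0.2 0.1 0 0 0 0; -1 -0.4 0.2 0 0 0 0; -1 -0.6 0.3 0 0 0 0; -1 -0.8 0.4 0 0 0 0; -1 -1 0.5 0 0 0 0; -1 -1 0.5 0 0 0 0'>/dev/null;  python3 -m jog '-1 -0.2 0.03 0 0 0 0; -1 -0.4 0.06 0 0 0 0; -1 -0.6 0.1 0 0 0 0; -1 -0.8 0.14 0 0 0 0; -1 -1 0.14 0 0 0 0; -1 -1 0.14 0 0 0 0'>/dev/null; python3 -m jog '-1 -0.031 0 0 0 0 0; -1 -0.031 0 0 0 0 0; -1 -0.031 0 0 0 0 0; -1 -0.031 0 0 0 0 0'; python3 go.py .4744,.212,.22;  python3 - <<'E'
import numpy as np,cv2
from workcell import grab_frame
for n in("scene","top"): np.savez(f"{n}4.npz",**grab_frame(n))
s=np.load("scene4.npz")["image"][100:210,240:350,::-1]
cv2.imwrite("pics/l.png",cv2.resize(s,(600,600),interpolation=2))
E
```

```text
t: 32.33
ee_pos: [0.475, 0.2112, 0.2545]
orientation: [-0.657, 0.754, 0.0, 0.0]
contact_force: [0.1, 0.6, -1.9]
grip_width: 0.0435
finger_force: 30.0
t 32.33 pos [0.475  0.2112 0.2545] w 0.0435 F [ 0.1  0.6 -1.9] turn [-0.      0.0001  0.    ]
[0.4744, 0.212, 0.22] [-0.0035  0.0034  0.1725]
```

View pics/l.png

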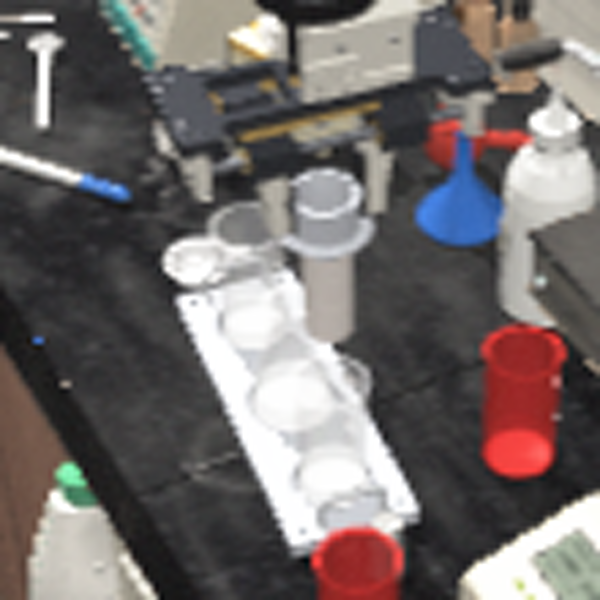

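The thimble hangs upright (neck top (327,190), tube end (328,335)); the -y beaker's rim centre is about (330,382). Numerical check of the alignment:

```bash
python3 - <<'E'
from h import *
k=600/110
print(plane("scene",px((327,190),240,100,k),.2761), plane("scene",px((330,382),240,100,k),.111),plane("scene",px((303,362),250,110,6),.111))
# bk2 rim, from crop j
print(plane("scene",px((213,192),250,110,6),.111))
E
```

```text
[0.4784 0.2136] [0.4759 0.215 ] [0.4751 0.2137]
[0.4984 0.3871]
```

```bash
python3 -m jog '-1 -0.003 0.004 0.1 0 0 0; -1 -0.003 0.004 0.2 0 0 0; -1 -0.003 0.004 0.3 0 0 0; -1 -0.003 0.004 0.4 0 0 0; -1 -0.003 0.004 0.5 0 0 0; -1 -0.003 0.004 0.55 0 0 0; -1 -0.003 0.004 0.58 0 0 0; -1 -0.003 0.004 0.58 0 0 0'; python3 -m jog '-1 0 0 0.02 0 0 0; -1 0 0 0.04 0 0 0; -1 0 0 0.06 0 0 0; -1 0 0 0.08 0 0 0; -1 0 0 0.08 0 0 0'; python3 go.py .4744,.212,.1194
```

```text
t: 33.42
ee_pos: [0.4743, 0.2125, 0.1385]
orientation: [-0.657, 0.754, -0.0, -0.0]
contact_force: [-0.1, -0.3, -0.2]
grip_width: 0.0434
finger_force: 30.0
t: 34.05
ee_pos: [0.474, 0.2122, 0.1219]
orientation: [-0.657, 0.754, -0.0, -0.0]
contact_force: [0.1, 0.3, -0.2]
grip_width: 0.043
finger_force: 30.0
t 34.05 pos [0.474  0.2122 0.1219] w 0.043 F [ 0.1  0.3 -0.2] turn [ 0.0002 -0.0002  0.0002]
[0.4744, 0.212, 0.1194] [ 0.0009 -0.0021  0.0127]
```

Inside without contact. Down the last 2.5 mm, then release and go up.

```bash
python3 -m jog '-1 0.001 0 0.006 0 0 0; -1 0.001 0 0.011 0 0 0; -1 0.001 0 0.011 0 0 0'; python3 -m jog '0.5 0 0 0 0 0 0; 0.5 0 0 0 0 0 0; 0.5 0 0 0 0 0 0; 0.5 0 0 -0.15 0 0 0; 0.5 0 0 -0.35 0 0 0; 0.5 0 0 -0.5 0 0 0; 0.5 0 0 -0.5 0 0 0; 0.5 0 0 -0.5 0 0 0'; python3 go.py .560,-.281,.21
```

```text
t: 34.42
ee_pos: [0.4742, 0.2122, 0.1201]
orientation: [-0.657, 0.754, 0.0, -0.0]
contact_force: [0.4, -0.1, -0.9]
grip_width: 0.0435
finger_force: 30.0
t: 35.42
ee_pos: [0.4738, 0.2121, 0.2197]
orientation: [-0.657, 0.754, 0.0, -0.0]
contact_force: [-1.2, -0.5, -0.4]
grip_width: 0.066
finger_force: 0.0
t 35.42 pos [0.4738 0.2121 0.2197] w 0.066 F [-1.2 -0.5 -0.4] turn [ 0.0002 -0.      0.0001]
[0.56, -0.281, 0.21] [ 2.3833 -0.7645  0.0482]
```

```bash
python3 -m jog '0.5 1 0 0 0 0 0; 0.5 1 0 0 0 0 0; 0.5 1 0 0 0 0 0; 0.5 1 0 0 0 0 0'>/dev/null; python3 -m jog '0.5 1 -0.4 0 0 0 0; 0.5 1 -0.4 0 0 0 0; 0.5 1 -0.4 0 0 0 0; 0.5 1 -0.4 0 0 0 0'>/dev/null; python3 -m jog '0.5 0.383 -0.365 0.05 0 0 0; 0.5 0.383 -0.365 0.05 0 0 0; 0.5 0.383 -0.365 0.05 0 0 0; 0.5 0.383 -0.365 0.05 0 0 0; 0.5 0.383 -0.365 0.05 0 0 0; 0.5 0.383 -0.365 0.05 0 0 0'>/dev/null; python3 go.py .560,-.281,.105; python3 - <<'E'
from workcell import grab_frame
import numpy as np
for n in("scene","top"): np.savez(f"{n}5.npz",**grab_frame(n))
E
```

```text
t 37.17 pos [ 0.5605 -0.28    0.2108] w 0.0659 F [ 0.1  0.8 -0.1] turn [-0.0003  0.      0.0006]
[0.56, -0.281, 0.105] [0.0054 0.0025 0.5289]
```

```bash
python3 -m jog '0.5 0.005 0.002 0.15 0 0 0; 0.5 0.005 0.002 0.3 0 0 0; 0.5 0.005 0.002 0.45 0 0 0; 0.5 0.005 0.002 0.51 0 0 0; 0.5 0.005 0.002 0.529 0 0 0; 0.5 0.005 0.002 0.529 0 0 0; 0.5 0.005 0.002 0.529 0 0 0'>/dev/null; python3 go.py .560,-.281,.105;  python3 -m jog '-1 0 0 0 0 0 0; -1 0 0 0 0 0 0; -1 0 0 0 0 0 0; -1 0 0 0 0 0 0; -1 0 0 0 0 0 0; -1 0 0 0 0 0 0; -1 0 0 0 0 0 0; -1 0 0 0 0 0 0';  python3 -m jog '-1 0 0 -0.2 0 0 0; -1 0 0 -0.4 0 0 0; -1 0 0 -0.6 0 0 0; -1 0 0 -0.9 0 0 0; -1 0 0 -0.9 0 0 0; -1 0 0 -0.9 0 0 0';  python3 go.py .4982,.3865,.28
```

```text
t 38.15 pos [ 0.5607 -0.2819  0.1055] w 0.0658 F [-0.8 -0.6 -0.3] turn [-0.0006 -0.0001  0.0003]
[0.56, -0.281, 0.105] [-0.004   0.0042  0.0026]
t: 39.15
ee_pos: [0.5599, -0.2817, 0.1044]
orientation: [-0.657, 0.754, 0.0, -0.0]
contact_force: [-0.4, -0.1, 0.6]
grip_width: 0.0283
finger_force: 30.0
t: 39.9
ee_pos: [0.5598, -0.2814, 0.2839]
orientation: [-0.657, 0.754, 0.0, 0.0]
contact_force: [-0.0, -0.3, -1.7]
grip_width: 0.0283
finger_force: 30.0
t 39.9 pos [ 0.5598 -0.2814  0.2839] w 0.0283 F [-0.  -0.3 -1.7] turn [0.     0.0002 0.0002]
[0.4982, 0.3865, 0.28] [-3.266   0.7625  0.0217]
```

```bash
python3 -m jog '-1 -0.25 0.1 0 0 0 0; -1 -0.5 0.2 0 0 0 0; -1 -0.75 0.3 0 0 0 0; -1 -1 0.4 0 0 0 0; -1 -1 0.5 0 0 0 0'>/dev/null;  python3 -m jog '-1 -0.25 0.06 0 0 0 0; -1 -0.5 0.12 0 0 0 0; -1 -0.75 0.18 0 0 0 0; -1 -1 0.262 0 0 0 0; -1 -1 0.262 0 0 0 0'>/dev/null; python3 -m jog '-1 -0.25 0 0 0 0 0; -1 -0.5 0 0 0 0 0; -1 -0.75 0 0 0 0 0; -1 -1 0 0 0 0 0; -1 -1 0 0 0 0 0'>/dev/null; python3 -m jog '-1 -0.266 0 0.1 0 0 0; -1 -0.266 0 0.2 0 0 0; -1 -0.266 0 0.2 0 0 0; -1 -0.266 0 0.2 0 0 0; -1 -0.266 0 0.2 0 0 0'>/dev/null; python3 go.py .4982,.3865,.137
```

```text
t 42.4 pos [0.499  0.3856 0.2457] w 0.0284 F [ 0.7  0.2 -0.7] turn [-0.0003  0.0005 -0.    ]
[0.4982, 0.3865, 0.137] [-0.0029  0.005   0.5435]
```

```bash
python3 -m jog '-1 -0.003 0.004 0.1 0 0 0; -1 -0.003 0.004 0.2 0 0 0; -1 -0.003 0.004 0.3 0 0 0; -1 -0.003 0.004 0.4 0 0 0; -1 -0.003 0.004 0.5 0 0 0; -1 -0.003 0.004 0.54 0 0 0; -1 -0.003 0.004 0.54 0 0 0'; python3 -m jog '-1 0 0 0.02 0 0 0; -1 0 0 0.04 0 0 0; -1 0 0 0.06 0 0 0; -1 0 0 0.075 0 0 0; -1 0 0 0.075 0 0 0'; python3 go.py .4982,.3865,.1194
```

```text
t: 43.28
ee_pos: [0.4979, 0.3867, 0.1367]
orientation: [-0.657, 0.754, -0.0, 0.0]
contact_force: [-0.6, -0.1, -0.5]
grip_width: 0.0282
finger_force: 30.0
t: 43.9
ee_pos: [0.4976, 0.3867, 0.121]
orientation: [-0.657, 0.754, -0.0, -0.0]
contact_force: [-0.3, -0.8, -0.6]
grip_width: 0.0285
finger_force: 30.0
t 43.9 pos [0.4976 0.3867 0.121 ] w 0.0285 F [-0.3 -0.8 -0.6] turn [ 0.0001 -0.0002  0.0002]
[0.4982, 0.3865, 0.1194] [ 0.0007 -0.0032  0.0081]
```

Release, rise, and move well away (+y, then up) for a final look.

```bash
python3 -m jog '-1 0.001 -0.003 0.007 0 0 0; -1 0.001 -0.003 0.007 0 0 0; 0.3 0.001 -0.003 0.007 0 0 0; 0.3 0.001 -0.003 0.007 0 0 0; 0.3 0.001 -0.003 0.007 0 0 0; 0.3 0.001 -0.003 -0.15 0 0 0; 0.3 0.001 -0.003 -0.4 0 0 0; 0.3 0.001 -0.003 -0.7 0 0 0; 0.3 0.001 -0.003 -0.7 0 0 0'; python3 -m jog '0.3 -0.9 0.3 0 0 0 0; 0.3 -0.9 0.3 0 0 0 0; 0.3 -0.9 0.3 0 0 0 0; 0.3 -0.9 0.3 0 0 0 0; 0.3 -0.9 0.3 0 0 0 0; 0.3 -0.9 0.3 0 0 0 0'; python3 - <<'E'
import numpy as np,cv2
from workcell import grab_frame
for n in("scene","top"): np.savez(f"{n}6.npz",**grab_frame(n))
t=np.load("top6.npz")["image"][180:240,195:325,::-1]; s=np.load("scene6.npz")["image"][115:215,245:345,::-1]
cv2.imwrite("pics/m.png",np.hstack([cv2.resize(s,(430,430),interpolation=2),cv2.resize(cv2.rotate(t,cv2.ROTATE_90_COUNTERCLOCKWISE),(198,430),interpolation=2)]))
E
```

```text
t: 45.02
ee_pos: [0.5002, 0.3884, 0.2675]
orientation: [-0.657, 0.754, 0.0, 0.005]
contact_force: [0.2, -0.8, -0.3]
grip_width: 0.0572
finger_force: 0.0
t: 45.78
ee_pos: [0.4639, 0.5721, 0.2617]
orientation: [-0.657, 0.754, -0.0, 0.0]
contact_force: [-0.4, -0.1, 0.5]
grip_width: 0.0571
finger_force: 0.0
```

View pics/m.png

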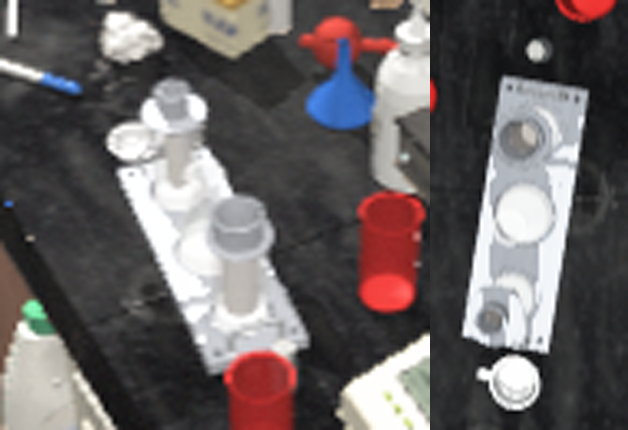

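The picture shows both thimbles hanging level in their beakers. The narrow one (173,100) is at the dish end and the wide one (240,225) at the vial end. The flask stands in the middle, and the vial and dish are in place. I'll hand it in.

```bash
python3 -c "
from workcell import manip
print(manip.job_done())"
```

```text
the job is handed in; nothing more can be done
None
```

I loaded the carrier and handed the job in at about 46 s, but the hand-in returned no verdict: the last pictures show both beakers and the flask seated upright in their recesses, the wide thimble hanging level at the vial end and the narrow one at the dish end, with the vial and dish where they were.

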